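# Aim the wheel dresser and hold the spring-return feed dial on its third click

### The job

Dress the skate-sharpening wheel: take the dresser post by the bar on its top and turn it until its diamond nose points straight along the white line at the grinding wheel. Then turn the spring-return feed dial on the grey control box clockwise (seen from above) past its first two clicks to the third, the longest tick, and hold it there: it springs back to off when let go, so the program finishes with the gripper still holding the dial on the third click and the nose still on the line. Leave the loose things on the bench where they are.

Things in the scene. Friction and masses are not known exactly. Their poses are not given: they have to be found in the camera images.
- head: Grinding head, fixed: plate 240 x 160 x 12 mm, origin at the centre of its underside. On its x axis: dresser post at x = -60 mm; horizontal grinding wheel 100 mm across, centre x = 34 mm, top 50 mm, nut to 64 mm high; behind it a black housing from x = 35 mm on, 78 mm high, two knobs to 88 mm. A white painted line 4 mm wide runs along the x axis under the post to the wheel.
- mark (a point): Point on the white line on top of the base plate, 38 mm from the dresser's axis towards the wheel (under the diamond tip when the nose is aimed right). Its x axis points along the line to the wheel.
- dresser (a joint): Angle of the dresser post about its vertical axis, rad: 0 = nose exactly along the white line at the wheel, positive = nose swung anticlockwise seen from above, stops at +-1.7. Starts between -1.4 and -0.5, so it has to be turned anticlockwise. Friction (0.06 N m) keeps it where it is left; it cannot be lifted out.
- dresser_bar (a point): Centre of the upright steel bar on top of the dresser post, on the post's axis: 46 mm long (its x axis, which points as the nose points), 12 mm thick (y), 34 mm high (from 17 mm below to 17 mm above this point). Under it the round post, 26 mm across. Bar top is 96 mm above the bench. Grip it across its thickness from above and turn it.
- dresser_tip (a point): Diamond tip at the end of the dresser's nose: a 15 mm thick round pin that sticks out of the post, tip 40 mm from the post's axis, 45 mm above the bench.
- feedbox: Grey control box, fixed to the bench, 130 x 130 mm, top 60 mm above the bench; origin at the centre of its underside. The dial sits on the middle of its top. Black marks on the top round the dial: a round dot for off at the box's +x side, then clockwise three ticks, short, middle and long, for the clicks 1, 2, 3.
- dial (a joint): Angle of the feed dial, rad: 0 = off, grows as it is turned clockwise seen from above. Clicks at 0.333, 0.667 and 1.0 (the third), hard stop at 1.3. A spring turns it back to 0 when let go (0.08 N m at off, 0.17 N m at the third click; each click adds or takes about 0.055 N m). Starts at 0.
- dial_wing (a point): Centre of the dial's upright black wing, on the dial's vertical axis: 54 mm long (its x axis, which points as the dial's white pointer points and turns clockwise as the dial value grows), 12 mm thick (y), 34 mm high (from 17 mm below to 17 mm above this point). It stands on a disc 64 mm across. Wing top is 105 mm above the bench. Grip it across its thickness from above and turn it.
- stone: Bystander, loose: honing stone, 100 x 28 x 22 mm, lying on the bench between head and box, origin at the centre of its underside. Leave alone.
- oil: Bystander, loose: white oil bottle, 48 mm across, 120 mm high, origin at the centre of its underside. Leave alone.
- spare_wheel: Bystander, loose: spare grinding wheel lying flat, 100 mm across, 12 mm thick, with a 28 mm hole, origin at the centre of its underside. Leave alone.
- runner: Bystander, loose: skate blade in its white holder, lying on its side at the far side of the bench, 200 mm long, 72 mm deep, 26 mm thick, origin on its underside under the middle of the blade's edge. Leave alone.
There are look-alikes about, which are no part of the job. Leave any green or pink look-alike of the feedbox alone.

How it is judged:
By the outcome, as a careful person would: the job done as asked, in the order asked, and still so for the second after the job is handed in, while the arm keeps its last pose, push and grip.
It also fails if it takes over 51 s, if anything falls off the work surface, if the arm or the gripper's body presses on something with over 40 N, if the wrist force passes 120 N, or if a joint passes its speed limit or range.

### The arm

A 6-joint arm with a two-finger parallel gripper is mounted at the origin on the work surface. World frame = base frame: x ahead of the robot, y to its left, z up, the work surface at z = 0. Lengths are in mm, angles in rad, forces in N, time in s.
With the tool pointing down it reaches from about 375 to 900 mm from the base axis. Payload 3.1 kg.
Tool frame: the origin (TCP) lies at the very end of the fingers, on their centre line; the grasp point (between the pads) lies 19 mm behind it; z points along the fingers, y is the line along which they close (so a half turn about z gives the same grasp; the last joint's range is limited). The gripper opens to 85 mm and grips with 20 to 120 N. Pads are 22 mm wide; open, the fingers measure 114 mm over their backs; the gripper's body (76 mm by 85 mm) begins 54 mm behind the grasp point. The pads swing forward as they close: fully open they stand 13 mm farther back than shut.
Start: joints at [-1.395, 0.527, 1.433, -0, 1.181, -0.178], TCP at [216.562, -586.257, 231.31] pointing down, gripper open.
Joint ranges: [-3.08, 3.08], [-0.75, 2.2], [0.22, 2.44], [-1.43, 4.57], [0, 2.65], [-2.85, 2.85]. Speed limits (rad/s): [2.79, 2.79, 3.14, 3.14, 3.14, 3.14].

### API

Orientations are given as a rotation vector (axis times angle).
In Python, from workcell import r gives the robot as it stands.
- The arm moves only by the shell command python3 -m inch 'ROWS' [OPENING]. ROWS is JSON, a list of rows, each a list of 6 numbers: the shift along the world's x, y, z in units of 0.4 m (1.0 is 0.4 m), then the turn, a rotation vector about the world's x, y, z in units of 0.5 rad (1.0 is 0.5 rad). A call has 1 to 10 rows; each row is the pose to reach, as a shift and turn from the pose commanded when the call began; what a row does not reach only later rows make up. A row lasts 1/10 s, in which the tool goes at most 50 mm and 8.59 degrees, less where a joint would pass 70% of its speed; a pose out of reach is approached as far as the arm can. A call with a number of a shift or a turn outside -1 to 1 is refused whole. A call with a gripper value outside its range is refused whole. OPENING is the opening, from 0 (shut) to 1 (fully open), set as the call begins (- or left out, the last holds). The fingers move at their own pace and stop on an object; the grip force is fixed at half the most. Time passes only in rows, so rows that repeat a pose let the fingers close. It gives the time, the measured TCP pose, the force, the opening and the grip force at its end, in the units of the state.
- r.state(): the state, without advancing time (a new reading comes with each control period).
- r.grab_frame(name): name is "scene" or "top" or "wrist"; returns a dict with "frame" (420x560x3 uint8, red, green, blue), "depth" (420x560 float32, mm along the optical axis (not along the pixel's ray), 0 where there is no reading), "fx", "fy", "cx", "cy" (pixels), "distortion" ([k1, k2, p1, p2, k3] as OpenCV has them; the pictures are not rectified), "R" (3x3) and "t" (3): a world point X has camera coordinates R X + t. Camera axes: x right, y down, z forward; pixel columns grow to the right and rows downward; lengths in mm; the calibration is good to about 2 mm. A picture is of the moment at which its call begins.
- r.hand_in(): hands the job in; it is judged then, once.
The state is a dict: "time_s": time; "q": joint angles; "qvel": joint speeds; "tau": joint torques, N m; "tool_pos": TCP position; "tool_rot": TCP orientation; "force": force on the tool from outside, world axes, zero at the start; "torque": the same for the moment, N m; "finger_gap": opening from 0.0 (shut) to 1.0 (fully open); "gripper_force": force on a finger pad.
Only numpy, scipy, OpenCV 4.12 (cv2) and the standard library are available. Lean on these libraries where they do the work, as an engineer would, in place of code of your own. Each camera call takes 0.05 s, during which the arm holds its last target. There are 200 camera calls.

## Working session

There is one attempt and no reset: what is moved stays moved. The work goes in short steps, Python scripts to look and compute and a shell command to move; the robot and the scene stay as the last step left them, time stands still between calls to the robot, and variables do not carry over. Pictures are saved under pics/ and viewed, at most 10 in all, crops included, and the job is handed in when it is done.

```bash
mkdir -p pics; cat > h.py <<'E'
import numpy as np,cv2
from workcell import r
def grab(n,f):
    g=r.grab_frame(n); cv2.imwrite('pics/'+f+'.png',g['frame'][:,:,::-1]); np.savez(f+'.npz',**{k:np.array(v) for k,v in g.items()}); return g
def load(f): return dict(np.load(f+'.npz'))
def ray(g,u,v):
    K=np.array([[g['fx'],0,g['cx']],[0,g['fy'],g['cy']],[0,0,1]],float)
    p=cv2.undistortPoints(np.array([[[u,v]]],float),K,np.array(g['distortion'],float))[0,0]
    R=np.array(g['R']);t=np.array(g['t']);return R.T@np.array([p[0],p[1],1]),-R.T@t
def atz(g,u,v,z):
    d,c=ray(g,u,v); return c+d*(z-c[2])/d[2]
def atd(g,u,v):
    d,c=ray(g,u,v); return c+d*float(g['depth'][int(v),int(u)])
E
python3 - <<'E'
from h import *
a=grab('scene','scene');b=grab('top','top')
cv2.imwrite('pics/both.png',cv2.resize(np.hstack([a['frame'],b['frame']])[:,:,::-1],(800,300)))
print(r.state()['tool_rot'],r.state()['time_s'])
E
```

```text
[-3.09061761e+00 -5.52587430e-01  3.75363798e-05] 0.1
```

View pics/top.png

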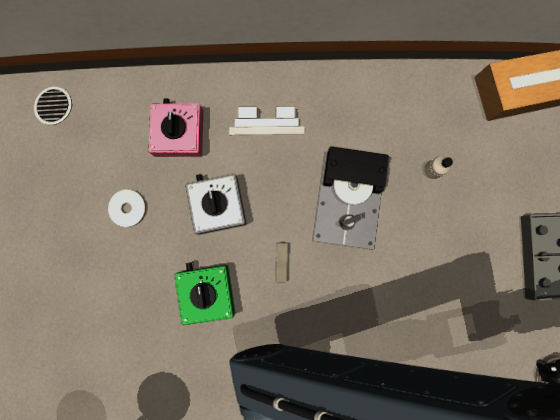

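View pics/scene.png

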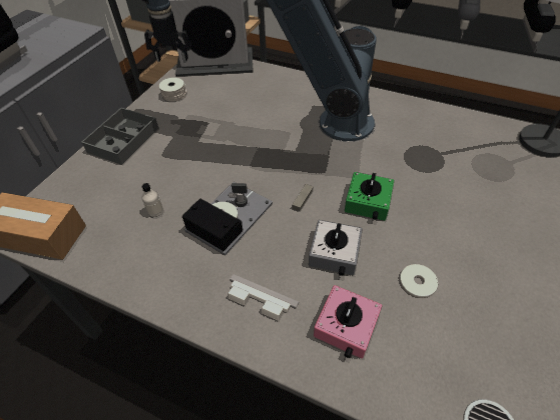

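The top view shows three dial boxes: pink at (174,128), grey-white at (215,203) and green at (203,295). The grey one is the feedbox. The dresser is at (347,222) on the head, the stone at (282,262) and the oil bottle at (438,167). I'll check the choice in one crop.

```bash
python3 - <<'E'
from h import *
g=load('top');f=g['frame'][:,:,::-1]
c=np.hstack([cv2.resize(f[165:240,180:255],(400,400),interpolation=2),cv2.resize(f[175:250,310:385],(400,400),interpolation=2)])
cv2.imwrite('pics/crop.png',c)
for n,u,v,z in [('dial',214,203,105),('bar',347,222,96),('nut',353,189,64)]: print(n,atz(g,u,v,z),atd(g,u,v))
for n,u,v in [('lineend',345,244)]: print(n,atz(g,u,v,12))
E
```

```text
dial [575.09712908 153.14551891 105.        ] [574.77450904 152.72110217 108.00219987]
bar [ 522.26083389 -164.5617572    96.        ] [ 522.16811171 -164.3224182    97.59170814]
nut [ 605.98410117 -187.63410202   64.        ] [ 606.99804711 -188.92361386   56.25946981]
lineend [ 470.56485786 -169.89978544   12.        ]
```

View pics/crop.png

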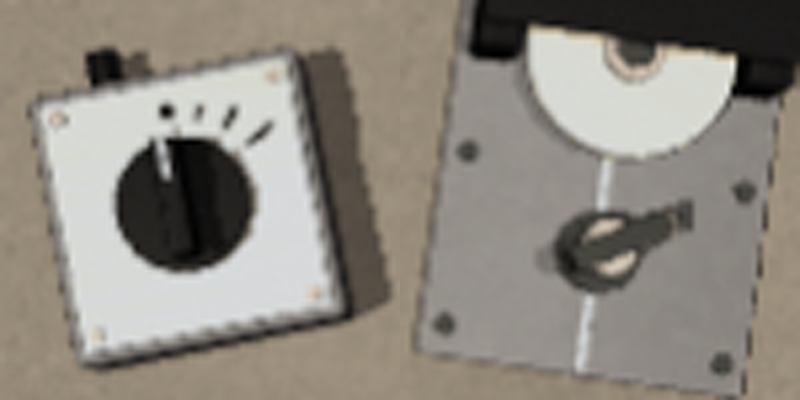

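The grey box is the right one. The bar's yaw is about -65° and the line's about -6°. The wing is at about +13°, with the dot at its +x side. I'll go above the dresser with tool yaw 115° so the wrist stays in range.

```bash
python3 -m inch '[[0.4,0.6,0,0,0,1],[0.4,0.6,0,0,0,1],[0.4,0.6,0,0,0,1],[0.4,0.6,0,0,0,1],[0.4,0.6,0,0,0,1],[0.4,0.6,0,0,0,1],[0.4,0.6,0,0,0,1],[0.4,0.6,0,0,0,1]]' 1
python3 -m inch '[[0.36,0.45,0,0,0,1],[0.36,0.45,0,0,0,1],[0.36,0.45,0,0,0,1],[0.36,0.45,0,0,0,1],[0.36,0.45,0,0,0,1],[0.36,0.45,0,0,0,1],[0.36,0.45,0,0,0,1]]'
python3 -m inch '[[0,0,-0.1,0,0,1],[0,0,-0.1,0,0,1],[0,0,-0.1,0,0,1],[0,0,-0.1,0,0,1],[0,0,-0.1,0,0,1]]'
python3 -m inch '[[0,0,0,0,0,0.32],[0,0,0,0,0,0.32],[0,0,0,0,0,0.32]]'
python3 - <<'E'
from h import *
grab('wrist','w1'); s=r.state(); print(s['tool_pos'],s['tool_rot'],s['q'])
E
```

```text
time_s: 0.9
tool_pos: [376.9, -345.6, 231.2]
tool_rot: [-2.858, -1.304, 0.001]
force: [0.1, -0.4, 0.7]
finger_gap: 1.002
gripper_force: 0.0
time_s: 1.6
tool_pos: [520.6, -167.4, 231.0]
tool_rot: [2.449, 1.968, -0.001]
force: [-0.4, -0.4, 0.1]
finger_gap: 1.004
gripper_force: 0.0
time_s: 2.1
tool_pos: [519.7, -168.6, 191.1]
tool_rot: [-1.89, -2.509, 0.001]
force: [-0.4, 0.3, 0.3]
finger_gap: 0.998
gripper_force: 0.0
time_s: 2.4
tool_pos: [520.2, -167.3, 191.4]
tool_rot: [1.685, 2.651, -0.0]
force: [0.6, -1.5, -0.2]
finger_gap: 1.0
gripper_force: 0.0
[ 520.27360173 -167.04435992  191.35356335] [ 1.68450798e+00  2.65169346e+00 -2.15865616e-04] [-5.15154280e-01  4.74726924e-01  1.67239062e+00 -1.69087361e-04
  9.94393236e-01 -9.53975524e-01]
```

View pics/w1.png

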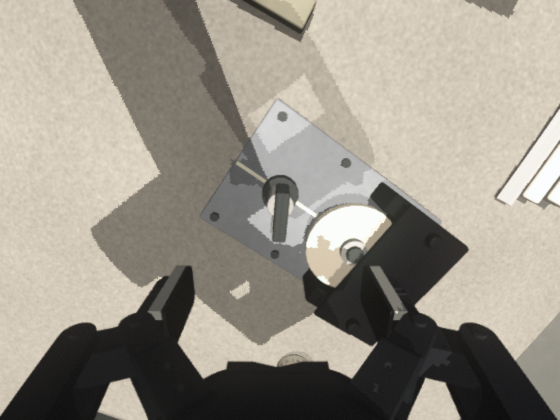

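The wrist view shows the dresser bar from (283,185) to (278,241), nearly along the tool's x. The white line runs from (238,163) to (315,217), and the nut is at (352,252). I'll measure with depth.

```bash
cat >> h.py <<'E'
def cloud(g):
    h,w=g['depth'].shape; K=np.array([[g['fx'],0,g['cx']],[0,g['fy'],g['cy']],[0,0,1]],float)
    uv=np.stack(np.meshgrid(np.arange(w),np.arange(h)),-1).reshape(-1,1,2).astype(float)
    p=cv2.undistortPoints(uv,K,np.array(g['distortion'],float))[:,0]
    d=g['depth'].reshape(-1,1); P=(np.hstack([p,np.ones((len(p),1))])*d-np.array(g['t']))@np.array(g['R'])
    P[d[:,0]<=0]=-999; return P.reshape(h,w,3)
def rect(P,m):
    q=P[m][:,:2].astype(np.float32); c,s,a=cv2.minAreaRect(q); b=cv2.boxPoints((c,s,a))
    e=max([b[1]-b[0],b[2]-b[1]],key=np.linalg.norm); return c,s,np.degrees(np.arctan2(e[1],e[0])),len(q)
E
python3 - <<'E'
from h import *
g=load('w1');P=cloud(g)
m=(np.abs(P[...,2]-96)<5)&(np.hypot(P[...,0]-522,P[...,1]+165)<40)
print('bar',rect(P,m),np.median(P[m][:,2]))
pl=(np.abs(P[...,2]-12)<5)&(np.hypot(P[...,0]-540,P[...,1]+165)<150)
print('plate',np.median(P[pl][:,2]))
a=atz(g,238,163,12);b=atz(g,315,217,12);n=atz(g,352,252,64)
print(a,b,n,np.degrees(np.arctan2(*(b-a)[1::-1])),np.degrees(np.arctan2(*(n-a)[1::-1])))
t=load('top');T=cloud(t)
m=(np.abs(T[...,2]-105)<6)&(np.hypot(T[...,0]-575,T[...,1]-153)<40);print('wing',rect(T,m))
m=(np.abs(T[...,2]-60)<6)&(np.hypot(T[...,0]-575,T[...,1]-153)<110);print('box',rect(T,m))
m=(np.abs(T[...,2]-96)<6)&(np.hypot(T[...,0]-522,T[...,1]+165)<40);print('bar top',rect(T,m))
a=atz(t,310+175*75/400+0+0,0,12)
E
```

```text
bar ((525.8348999023438, -174.0481414794922), (12.099915504455566, 45.88831329345703), np.float32(-69.56946), 697) 95.35437957902381
plate 11.57679061617867
[ 470.88802981 -164.75183689   12.        ] [ 576.06559782 -185.0700035    12.        ] [ 612.93173508 -187.64672742   64.        ] -10.933697464803007 -9.156298677747362
wing ((579.88134765625, 157.80789184570312), (51.97709655761719, 12.117734909057617), np.float32(10.376211), 110)
box ((579.6876831054688, 158.01927185058594), (128.34902954101562, 131.15501403808594), np.float32(-79.80316), 2091)
bar top ((528.1803588867188, -174.1868896484375), (11.6078462600708, 46.468841552734375), np.float32(-69.85974), 97)
```

```bash
python3 -m inch '[[0.015,-0.017,0,0,0,-0.16],[0.015,-0.017,0,0,0,-0.16],[0.015,-0.017,-0.1,0,0,-0.16],[0.015,-0.017,-0.2,0,0,-0.16],[0.015,-0.017,-0.25,0,0,-0.16],[0.015,-0.017,-0.29,0,0,-0.16],[0.015,-0.017,-0.31,0,0,-0.16],[0.015,-0.017,-0.31,0,0,-0.16]]' 1
python3 -m inch '[[0,0,0,0,0,0],[0,0,0,0,0,0],[0,0,0,0,0,0],[0,0,0,0,0,0],[0,0,0,0,0,0],[0,0,0,0,0,0],[0,0,0,0,0,0],[0,0,0,0,0,0],[0,0,0,0,0,0],[0,0,0,0,0,0]]' 0
python3 - <<'E'
from h import *
s=r.state(); print(s['tool_pos'],s['tool_rot'],s['torque'])
# plate yaw from wrist + top clouds, on z=12 points
for f in ('w1','top'):
    P=cloud(load(f)); m=(np.abs(P[...,2]-12)<4)&(np.hypot(P[...,0]-570,P[...,1]+180)<160); print(f,rect(P,m))
g=load('w1');P=cloud(g);im=g['frame'].astype(int)
# line pixels on the plate: brighter & warmer than local median
gray=cv2.cvtColor(g['frame'],cv2.COLOR_RGB2GRAY);th=cv2.morphologyEx(gray,cv2.MORPH_TOPHAT,np.ones((13,13)))
d=P[...,:2]-np.array([526.5,-174]); u=np.array([np.cos(-.175),np.sin(-.175)]);along=d@u;ac=d@np.array([-u[1],u[0]])
m=(th>25)&(np.abs(P[...,2]-12)<4)&(np.abs(ac)<9)&(along>-58)&(along<44)
A,B=along[m],ac[m]; k=np.polyfit(A,B,1); print(m.sum(),k,-10.03+np.degrees(np.arctan(k[0])),np.std(B-np.polyval(k,A)))
E
```

```text
time_s: 3.25
tool_pos: [525.9, -172.7, 66.4]
tool_rot: [-1.782, -2.584, 0.0]
force: [-0.2, -0.9, 0.5]
finger_gap: 0.999
gripper_force: 0.0
time_s: 4.25
tool_pos: [526.2, -173.3, 67.9]
tool_rot: [-1.784, -2.586, 0.001]
force: [-3.6, -2.1, 5.1]
finger_gap: 0.128
gripper_force: 59.7
[ 526.20211939 -173.34174445   67.91987131] [-1.78366163e+00 -2.58600027e+00  9.77223011e-04] [-0.17563368  0.38275077 -0.02732123]
w1 ((584.6439819335938, -184.28286743164062), (160.29428100585938, 240.07376098632812), np.float32(-9.909564), 14644)
top ((578.1583862304688, -204.84930419921875), (277.07049560546875, 242.57240295410156), np.float32(1.0546398), 2517)
316 [-0.00468326  0.22441061] -10.298328897156397 3.463074028210919
```

The grip is good. The plate fit gives the line's yaw as -9.9° and the axis at (525.5,-174.0). That means turning anticlockwise about 59°.

```bash
python3 -m inch '[[0,0,0,0,0,0.12],[0,0,0,0,0,0.24],[0,0,0,0,0,0.36],[0,0,0,0,0,0.48],[0,0,0,0,0,0.6],[0,0,0,0,0,0.72],[0,0,0,0,0,0.84],[0,0,0,0,0,0.96],[0,0,0,0,0,1],[0,0,0,0,0,1]]'
python3 -m inch '[[0,0,0,0,0,0.12],[0,0,0,0,0,0.24],[0,0,0,0,0,0.36],[0,0,0,0,0,0.48],[0,0,0,0,0,0.6],[0,0,0,0,0,0.72],[0,0,0,0,0,0.84],[0,0,0,0,0,0.96],[0,0,0,0,0,1],[0,0,0,0,0,1]]'
python3 -m inch '[[0,0,0,0,0,0.07],[0,0,0,0,0,0.07],[0,0,0,0,0,0.07],[0,0,0,0,0,0.07]]'
python3 - <<'E'
from h import *
s=r.state(); v=s['tool_rot'];print(v,np.degrees(2*np.arctan2(v[1],v[0])),s['torque'],s['force'],s['q'][5])
E
```

```text
time_s: 5.25
tool_pos: [525.9, -173.6, 67.9]
tool_rot: [-1.087, -2.947, 0.002]
force: [-3.9, -2.2, 6.7]
finger_gap: 0.131
gripper_force: 59.7
time_s: 6.25
tool_pos: [525.7, -174.0, 67.9]
tool_rot: [-0.324, -3.123, 0.002]
force: [-5.3, -4.1, 6.7]
finger_gap: 0.128
gripper_force: 59.7
time_s: 6.65
tool_pos: [525.7, -174.0, 67.9]
tool_rot: [-0.269, -3.129, 0.002]
force: [-4.9, -3.5, 6.2]
finger_gap: 0.131
gripper_force: 59.7
[-2.69325583e-01 -3.12862893e+00  2.24405880e-03] -189.8402658100737 [-0.48245612  0.62674761  0.06311557] [-4.92078032 -3.5354651   6.16511588] -1.9173903789850681
```

```bash
python3 -m inch '[[0,0,0,0,0,0],[0,0,0,0,0,0],[0,0,0,0,0,0],[0,0,0,0,0,0],[0,0,0,0,0,0],[0,0,0,0,0,0]]' 1
python3 -m inch '[[0,0,0.05,0,0,0],[0,0,0.12,0,0,0],[0,0,0.22,0,0,0],[0,0,0.32,0,0,0],[0,0,0.32,0,0,0],[0,0,0.32,0,0,0]]'
python3 - <<'E'
from h import *
g=grab('wrist','w2');P=cloud(g)
m=(np.abs(P[...,2]-96)<5)&(np.hypot(P[...,0]-526,P[...,1]+174)<40);print('bar',rect(P,m))
m=(np.abs(P[...,2]-12)<4)&(np.hypot(P[...,0]-570,P[...,1]+180)<160); print('plate',rect(P,m))
E
```

```text
time_s: 7.25
tool_pos: [526.6, -172.9, 67.2]
tool_rot: [-0.271, -3.13, -0.0]
force: [-0.0, -0.3, -0.2]
finger_gap: 1.001
gripper_force: 0.0
time_s: 7.85
tool_pos: [526.9, -173.2, 196.3]
tool_rot: [0.271, 3.128, -0.002]
force: [-1.0, 0.1, -0.6]
finger_gap: 0.998
gripper_force: 0.0
bar ((525.0542602539062, -173.78488159179688), (11.60509204864502, 45.27172088623047), np.float32(-9.905305), 698)
plate ((544.542724609375, -177.19094848632812), (160.91197204589844, 159.00482177734375), np.float32(80.16826), 14442)
```

View pics/w2.png

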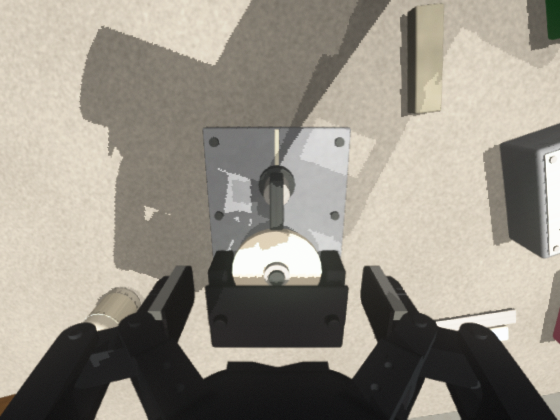

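The nose lies on the white line at (277,160)–(277,235). The bar is at -9.9° and the plate at -9.8°. Next is the dial.

```bash
python3 -m inch '[[0.02,0.1,0,0,0,0.1],[0.133,0.83,0,0,0,0.7],[0.133,0.83,0,0,0,0.7],[0.133,0.83,0,0,0,0.7],[0.133,0.83,0,0,0,0.7],[0.133,0.83,0,0,0,0.7],[0.133,0.83,0,0,0,0.7],[0.133,0.83,0,0,0,0.7],[0.133,0.83,0,0,0,0.7],[0.133,0.83,0,0,0,0.7]]'
python3 -m inch '[[0,0,0,0,0,0],[0,0,0,0,0,0]]'
python3 - <<'E'
from h import *
g=grab('wrist','w3');P=cloud(g)
m=(np.abs(P[...,2]-105)<5)&(np.hypot(P[...,0]-580,P[...,1]-158)<40);print('wing',rect(P,m),np.median(P[m][:,2]))
m=(np.abs(P[...,2]-60)<4)&(np.hypot(P[...,0]-580,P[...,1]-158)<110); print('box',rect(P,m))
s=r.state();v=s['tool_rot'];print(s['tool_pos'],np.degrees(2*np.arctan2(v[1],v[0])),s['q'])
E
```

```text
time_s: 8.9
tool_pos: [578.8, 157.9, 193.8]
tool_rot: [0.277, -3.126, 0.001]
force: [-0.3, -0.1, 0.0]
finger_gap: 0.995
gripper_force: 0.0
time_s: 9.1
tool_pos: [579.7, 157.4, 195.1]
tool_rot: [0.274, -3.129, 0.0]
force: [0.4, -0.3, 0.5]
finger_gap: 0.999
gripper_force: 0.0
wing ((577.8953247070312, 159.5151824951172), (53.437191009521484, 11.926237106323242), np.float32(10.656664), 895) 104.51708160025301
box ((577.854736328125, 159.66128540039062), (129.30181884765625, 128.30152893066406), np.float32(10.247693), 12507)
[579.77522713 157.59244211 195.22400542] -169.9670047482527 [ 7.96227520e-02  5.37431032e-01  1.53150067e+00 -8.20165274e-05
  1.07308323e+00 -1.66624320e+00]
```

View pics/w3.png

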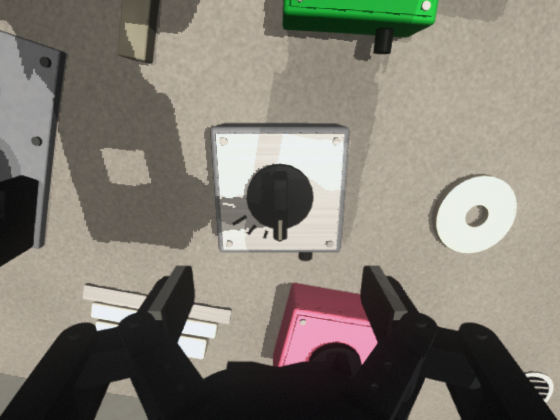

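The grey box is seen from directly above: wing at (280,197), dot at (281,243), ticks toward (240,218). I'll make a small correction, then go down and grip.

```bash
python3 -m inch '[[-0.004,0.005,-0.05,0,0,0.02],[-0.004,0.005,-0.13,0,0,0.02],[-0.004,0.005,-0.2,0,0,0.02],[-0.004,0.005,-0.25,0,0,0.02],[-0.004,0.005,-0.28,0,0,0.02],[-0.004,0.005,-0.295,0,0,0.02],[-0.004,0.005,-0.295,0,0,0.02]]' 1
python3 -m inch '[[0,0,0,0,0,0],[0,0,0,0,0,0],[0,0,0,0,0,0],[0,0,0,0,0,0],[0,0,0,0,0,0],[0,0,0,0,0,0],[0,0,0,0,0,0],[0,0,0,0,0,0],[0,0,0,0,0,0],[0,0,0,0,0,0]]' 0
python3 - <<'E'
from h import *
s=r.state();v=s['tool_rot'];print(np.degrees(2*np.arctan2(v[1],v[0])),s['torque'])
E
```

```text
time_s: 9.85
tool_pos: [578.2, 160.6, 77.1]
tool_rot: [0.293, -3.127, -0.0]
force: [-1.2, -0.5, -0.0]
finger_gap: 1.004
gripper_force: 0.0
time_s: 10.85
tool_pos: [578.6, 159.6, 77.9]
tool_rot: [-0.292, 3.127, -0.003]
force: [-0.1, -4.7, 2.7]
finger_gap: 0.127
gripper_force: 60.9
190.68314180594757 [-0.67447781  0.08850588 -0.296325  ]
```

```bash
python3 -m inch '[[0,0,0,0,0,-0.12],[0,0,0,0,0,-0.24],[0,0,0,0,0,-0.36],[0,0,0,0,0,-0.48],[0,0,0,0,0,-0.6],[0,0,0,0,0,-0.72],[0,0,0,0,0,-0.84],[0,0,0,0,0,-0.96],[0,0,0,0,0,-1],[0,0,0,0,0,-1]]'
python3 -m inch '[[0,0,0,0,0,-0.12],[0,0,0,0,0,-0.24],[0,0,0,0,0,-0.36],[0,0,0,0,0,-0.48],[0,0,0,0,0,-0.6],[0,0,0,0,0,-0.72],[0,0,0,0,0,-0.84],[0,0,0,0,0,-0.96],[0,0,0,0,0,-1],[0,0,0,0,0,-1]]'
python3 -m inch '[[0,0,0,0,0,0],[0,0,0,0,0,0],[0,0,0,0,0,0],[0,0,0,0,0,0]]'
python3 - <<'E'
from h import *
s=r.state();v=s['tool_rot'];print(np.degrees(2*np.arctan2(v[1],v[0])),s['torque'],s['force'])
g=grab('wrist','w4');P=cloud(g)
m=(np.abs(P[...,2]-105)<5)&(np.hypot(P[...,0]-578,P[...,1]-159.5)<32);print('wing',rect(P,m))
cv2.imwrite('pics/w4.png',np.ascontiguousarray(g['frame'][:,:,::-1]))
E
```

```text
time_s: 11.85
tool_pos: [578.7, 159.9, 78.0]
tool_rot: [0.487, 3.102, -0.002]
force: [-0.7, -5.8, 4.6]
finger_gap: 0.127
gripper_force: 61.0
time_s: 12.85
tool_pos: [578.9, 160.1, 77.9]
tool_rot: [1.239, 2.885, -0.001]
force: [0.7, -5.6, 4.8]
finger_gap: 0.129
gripper_force: 61.0
time_s: 13.25
tool_pos: [578.9, 160.1, 78.0]
tool_rot: [1.238, 2.885, -0.001]
force: [-0.1, -5.5, 4.6]
finger_gap: 0.132
gripper_force: 61.0
133.5530188361482 [-0.82185315 -0.0485457   0.16259169] [-0.11215648 -5.49255736  4.61716157]
wing ((575.6493530273438, 159.01327514648438), (35.57564926147461, 52.381046295166016), np.float32(-68.63938), 3158)
```

View pics/w4.png

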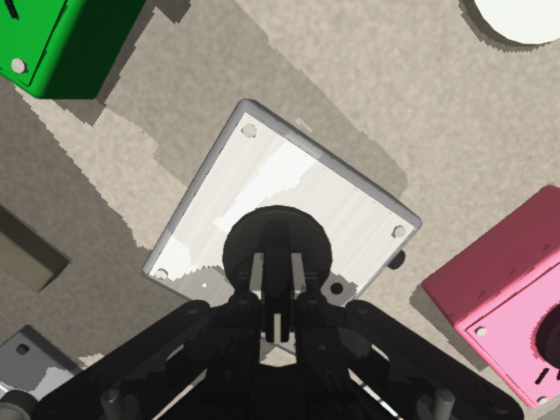

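The pointer is at about (278,325) between the pads, and the dot at (337,288). I'll check the wing angle from the pointer.

```bash
python3 - <<'E'
from h import *
g=load('w4');f=g['frame']
gray=cv2.cvtColor(f,cv2.COLOR_RGB2GRAY).astype(float)
for v in (316,322,328,334): 
    row=gray[v,262:296]; w=np.clip(row-90,0,None); print(v,262+(w*np.arange(34)).sum()/max(w.sum(),1), row.max())
for u,v in ((278,322),):
    p=atz(g,u,v,105);print(p,atd(g,u,v),np.degrees(np.arctan2(p[1]-159.5,p[0]-578)))
cv2.imwrite('pics/w4c.png',cv2.resize(f[200:360,210:350,::-1],(525,600),interpolation=2))
E
```

```text
316 276.83935742971886 143.0
322 276.82758620689657 145.0
328 276.8052434456929 146.0
334 279.678431372549 163.0
[587.62707849 150.36018548 105.        ] [587.67866036 150.30656563 104.91345067] -43.51270540987345
```

View pics/w4c.png

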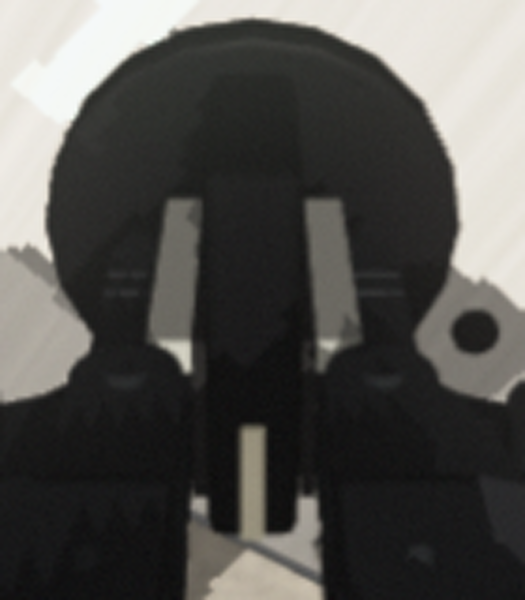

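The wing is square in the pads, so the dial is at about 0.99. I'll add a trim of 0.01 rad, then check everything once more and hand in.

```bash
python3 -m inch '[[0,0,0,0,0,-0.02],[0,0,0,0,0,-0.02],[0,0,0,0,0,-0.02],[0,0,0,0,0,-0.02],[0,0,0,0,0,-0.02]]'
python3 - <<'E'
from h import *
s=r.state();v=s['tool_rot'];y=np.degrees(2*np.arctan2(v[1],v[0]))-180;print('dial',np.radians(10.25-y),s['gripper_force'],s['force'])
T=cloud(grab('top','t2'));m=(np.abs(T[...,2]-96)<6)&(np.hypot(T[...,0]-526,T[...,1]+174)<35);print('bar',rect(T,m))
E
```

```text
time_s: 13.8
tool_pos: [578.8, 160.1, 77.9]
tool_rot: [1.252, 2.879, -0.001]
force: [0.4, -5.0, 4.5]
finger_gap: 0.13
gripper_force: 61.0
dial 0.9995304018682438 61.03626251220703 [ 0.41213143 -5.02182629  4.5169354 ]
bar ((528.19580078125, -173.99827575683594), (12.137703895568848, 46.177391052246094), np.float32(-9.57286), 100)
```

```bash
python3 -c "
from workcell import r
print(r.hand_in())"
```

```text
the job is handed in; nothing more can be done
None
```

I handed the job in at about 14 s: the dresser nose points along the white line to within about half a degree, and the gripper is still holding the grey box's dial at the third click (measured 1.00 rad).

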